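# Rack a wafer box and stack the top frame over it

### The job

Rack the wafer box: lift it by its handle and set it flat on the plate of the base frame, between the four low guide strips, and let go of it. Then take the loose top frame by its handle and stack it over the box, with all four corner posts fully down in the corner sockets of the base frame. Set both down rather than dropping them, leave the jar, tray and case alone, and let go at the end.

Things in the scene. Friction and masses are not known exactly. Their poses are not given: they have to be found in the camera images.
- base_frame: Stacking frame screwed to the bench: grey plate 216 (x) by 166 (y) by 12 mm, four posts with centres at x = +-90, y = +-65 mm, each topped by a 38 mm square block, rim 104 mm above the bench, holding a socket 20 mm square, 16 mm deep, 4 mm chamfer. Origin: centre of the plate's underside, on the bench; z up, x along the long side. Position and yaw vary.
- nest (a point): Middle of the base frame's plate, on its upper face, 12 mm above the bench. Four guide strips, 8 mm high, surround an area of 120 (x) by 82 (y) mm about it, where the wafer box goes, length along x. Axes as base_frame. When the box lies there box_mid is 47 mm above this point; when the top frame's posts are home frame_mid is 134.5 mm above it.
- frame_mid (a point): Centre of the top frame, 58.5 mm above the bottoms of its posts. The grip bar of its arched handle lies along x over this point: 104 mm long (76 mm clear between its uprights), 16 mm thick (y), 18 mm high, its middle 49.5 mm above this point, 37 mm clear under it. x along the long side, z up. Half a turn about z fits as well.
- top_frame: Loose top frame: open aluminium deck 195 (x) by 145 (y) mm with an arched handle over its middle, 117 mm high, about 0.55 kg. Four 15 mm square corner posts at x = +-90, y = +-65 mm stand free for 50 mm below the deck (deck 50 to 62 mm above their bottoms). Origin: midway between the bottoms of the posts; axes as frame_mid.
- box_mid (a point): Centre of the wafer box, 47 mm above its underside. The grip bar of its arched handle lies along x over this point: 76 mm long (52 mm clear between its uprights), 16 mm thick (y), 18 mm high, its middle 38 mm above this point, 20 mm clear under it. x along the long side, z up. Half a turn about z will do as well.
- wafer_box: Closed white wafer box, loose: body 108 (x) by 70 (y) by 56 mm high with an arched handle on top, 94 mm high in all, about 0.35 kg. Origin: centre of its underside; axes as box_mid.
- jar: Bystander: round clear jar, 70 mm across, 85 mm high; origin at its underside. On the far side of the bench.
- tray: Bystander: open grey tray, 80 by 100 by 35 mm; origin at its underside. On the far side of the bench.
- case: Bystander: closed white flat case without handle, 75 by 110 by 50 mm; origin at its underside. On the far side of the bench.
Not all that is in view belongs to the job. What is shaped like the wafer_box but black or red is not meant.

How it is judged:
On the way, in this order (a step that is already met when the one before it is completed fails the run):
1. the wafer box lies flat on the base frame's plate between the guide strips, let go (horizontal distance between box_mid and base_frame below 0.012 m and z of box_mid in the frame of base_frame between 0.055 and 0.063 m and angle between box_mid's own z axis and vertical below 0.05 rad and contact force between the fingers and wafer_box below 0.1 N and linear speed of wafer_box below 0.02 m/s), for 0.2 s.
2. the top frame's four posts are down in the sockets of the base frame (horizontal distance between frame_mid and base_frame below 0.006 m and z of frame_mid in the frame of base_frame between 0.142 and 0.15 m and angle between frame_mid's own z axis and vertical below 0.03 rad and angle between the x axis of frame_mid and the x axis of base_frame, either way round below 0.06 rad), for 0.2 s.
At the end, for the whole second after the job is handed in: Box flat on the plate between the guides (centre within 12 mm, height within 4 mm, tilt under 0.05 rad); top frame with all four posts home in the sockets (centre within 6 mm, height within 3.5 mm, yaw within 0.06, tilt under 0.03 rad); both at rest (all of step 2 and horizontal distance between box_mid and base_frame below 0.012 m and z of box_mid in the frame of base_frame between 0.055 and 0.063 m and angle between box_mid's own z axis and vertical below 0.05 rad and linear speed of each of top_frame, wafer_box below 0.02 m/s); the robot touches nothing.
It fails at once if the wafer box is dropped (moves faster than 0.6 m/s out of the fingers) (contact force between the fingers and wafer_box below 0.05 N and linear speed of wafer_box above 0.6 m/s).
It fails at once if the top frame is dropped (moves faster than 0.6 m/s out of the fingers) (contact force between the fingers and top_frame below 0.05 N and linear speed of top_frame above 0.6 m/s).
It fails at once if the jar is moved by more than 30 mm (distance of jar from where it was at the start of the episode above 0.03 m).
It fails at once if the tray is moved by more than 30 mm (distance of tray from where it was at the start of the episode above 0.03 m).
It fails at once if the case is moved by more than 30 mm (distance of case from where it was at the start of the episode above 0.03 m).
It also fails if it takes over 64 s, if anything falls off the work surface, if the arm or the gripper's body presses on something with over 40 N, if the wrist force passes 120 N, or if a joint passes its speed limit or range.

### The arm

A 6-joint arm with a two-finger parallel gripper is mounted at the origin on the work surface. World frame = base frame: x ahead of the robot, y to its left, z up, the work surface at z = 0. Lengths are in m, angles in rad, forces in N, time in s.
With the tool pointing down it reaches from about 0.375 to 0.9 m from the base axis. Payload 3.1 kg.
Tool frame: the origin (TCP) lies midway between the tips of the shut fingers; the grasp point (between the pads) lies 19 mm behind it; x points along the fingers, y is the direction in which the jaws open and shut, and the axes are right-handed (so a half turn about x gives the same grasp; the last joint's range is limited). The gripper opens to 85 mm and grips with 20 to 120 N. Pads are 22 mm wide; open, the fingers measure 114 mm over their backs; the gripper's body (76 mm by 85 mm) begins 54 mm behind the grasp point. The pads swing forward as they close: fully open they stand 13 mm farther back than shut.
Start: joints at [-1.484, 0.527, 1.433, -0, 1.181, -0.178], TCP at [0.164, -0.603, 0.231] pointing down, gripper open.
Joint ranges: [-3.08, 3.08], [-0.75, 2.2], [0.22, 2.44], [-1.43, 4.57], [0, 2.65], [-2.85, 2.85]. Speed limits (rad/s): [2.79, 2.79, 3.14, 3.14, 3.14, 3.14].

### API

Orientations are given as a rotation vector (axis times angle).
In Python, from cell import * gives the robot as it stands.
- The arm moves only by the shell command python3 -m inch 'ROWS' [OPENING]. ROWS is JSON, a list of rows, each a list of 4 numbers: the shift along the tool's x, y, z normalised to -1 to 1, where 1 is 0.02 m, then the turn about the tool's x normalised to -1 to 1, where 1 is 0.12 rad. A call has 1 to 20 rows; each row shifts and turns the commanded pose from where the row before left it, along the tool's axes as they then stand; what a row does not reach is not made up. A row lasts 1/10 s, in which the tool goes at most 50 mm and 8.59 degrees, less where a joint would pass 70% of its speed; a pose out of reach is approached as far as the arm can. A call with a number of a shift or a turn outside -1 to 1 is refused whole. A call with a gripper value outside its range is refused whole. OPENING is the closure in counts, from 0 (fully open) to 255 (shut), set as the call begins (- or left out, the last holds). The fingers move at their own pace and stop on an object; the grip force is fixed at half the most. Time passes only in rows, so rows that do not move let the fingers close. It gives the time, the measured TCP pose, the force and the opening at its end, in the units of the state.
- sense(): the state, without advancing time (a new reading comes with each control period).
- get_image(name): name is "side" or "top"; returns the picture (420x560x3 uint8, red, green, blue); there is no depth.
- camera_params(name): a dict with "vfov" (degrees; the focal length in pixels is half the picture's height over the tangent of half this angle, whatever the lens; pixels are square), "cx", "cy" (the principal point, pixels), "T" (4x4, takes a point from camera to world coordinates). Camera axes: x right, y up, looking along -z (the intrinsics and any distortion apply to the point x, -y, -z); pixel columns grow to the right and rows downward; lengths in m; the calibration is good to about 2 mm. A picture is of the moment at which its call begins. camera_params takes no time and is no camera call.
- job_done(): hands the job in, once; it reports no verdict.
Trained networks look in the newest picture that a camera, given by its name, has taken for a name from the list of things; names that differ only in an ending like _2 or _b are one class to them, and where a whole thing is asked for, a point or a joint stands for the part that bears it (a point fixed in the world has none). Each returns a list of dicts, best first, with "p" (0 to 1); they miss things now and then, are a little off and sometimes report something else, mostly with a low value. They report only what shows in the picture. A call takes as long as a camera call. They do not tell look-alikes from the thing itself.
- boxes_of(camera, target): "centre" ([column, row] in pixels, amid what is visible of it).
- tip_of(camera, target): "centre" ([column, row] in pixels: a listed point, or the origin of a listed thing).
The state is a dict: "time": time; "joint_positions": joint angles; "qvel": joint speeds; "tau": joint torques, N m; "tcp_pos": TCP position; "tool_rot": TCP orientation; "wrist_force": force on the tool from outside, world axes, zero at the start; "wrist_torque": the same for the moment, N m; "finger_gap": finger opening in m.
Only numpy, scipy, OpenCV 4.12 (cv2) and the standard library are available. Lean on these libraries where they do the work, as an engineer would, in place of code of your own. Each camera call takes 0.05 s, during which the arm holds its last target. There are 200 camera calls.

## Working session

There is one attempt and no reset: what is moved stays moved. The work goes in short steps, Python scripts to look and compute and a shell command to move; the robot and the scene stay as the last step left them, time stands still between calls to the robot, and variables do not carry over. Pictures are saved under pics/ and viewed, about 8 in all and at most 12, crops included, and the job is handed in when it is done.

```bash
mkdir -p pics; ls
python3 - <<'E'
from cell import *
import cv2,numpy as np
for n in("side","top"):
    im=get_image(n); cv2.imwrite(f"pics/{n}0.png",im[:,:,::-1])
    p=camera_params(n); print(n,{k:(np.round(v,4).tolist() if k=="T" else v) for k,v in p.items()})
    for t in("base_frame","nest","frame_mid","top_frame","box_mid","wafer_box"):
        print(n,t,[(np.round(d["centre"],1).tolist(),round(d["p"],2)) for d in tip_of(n,t)][:4])
s=sense(); print({k:np.round(v,3).tolist() for k,v in s.items()})
E
```

```text
pics
side {'vfov': 44.649047351368175, 'cx': 283.7433788297003, 'cy': 205.02779755780594, 'T': [[-0.8601, 0.3145, -0.4017, -0.0308], [-0.51, -0.5528, 0.659, 0.9065], [-0.0148, 0.7717, 0.6358, 0.9063], [0.0, 0.0, 0.0, 1.0]]}
side base_frame [([226.1, 290.7], 0.86)]
side nest [([229.3, 287.0], 0.57), ([287.1, 205.2], 0.38)]
side frame_mid [([332.0, 142.3], 0.72)]
side top_frame [([327.4, 160.6], 0.7), ([244.4, 160.5], 0.37)]
side box_mid [([287.6, 208.0], 0.79), ([352.0, 203.0], 0.78), ([332.2, 250.7], 0.73), ([137.7, 243.3], 0.55)]
side wafer_box [([331.0, 264.8], 0.98), ([352.2, 218.6], 0.82), ([142.8, 257.0], 0.78), ([288.0, 222.2], 0.63)]
top {'vfov': 48.37790510722513, 'cx': 281.9913835778864, 'cy': 204.5120782062413, 'T': [[0.0112, 0.9974, -0.0713, 0.45], [-0.9998, 0.0103, -0.014, -0.0077], [-0.0132, 0.0715, 0.9974, 1.1603], [0.0, 0.0, 0.0, 1.0]]}
top base_frame [([166.8, 216.4], 0.81)]
top nest [([163.5, 218.6], 0.9), ([398.9, 206.7], 0.54)]
top frame_mid [([413.1, 206.0], 0.64), ([165.7, 218.6], 0.48)]
top top_frame [([396.1, 208.1], 0.61), ([410.5, 205.5], 0.6)]
top box_mid [([152.8, 114.1], 0.93), ([399.4, 316.5], 0.86), ([280.4, 221.0], 0.84), ([239.3, 287.3], 0.7)]
top wafer_box [([239.9, 286.5], 0.92), ([279.7, 217.1], 0.91), ([319.4, 280.2], 0.88), ([159.3, 123.1], 0.75)]
{'time': 0.7, 'joint_positions': [-1.483, 0.527, 1.433, -0.0, 1.181, -0.179], 'qvel': [0.001, -0.0, 0.001, -0.003, -0.001, -0.001], 'tau': [-0.001, -44.217, -17.838, -0.0, 0.001, 0.0], 'tcp_pos': [0.164, -0.603, 0.231], 'tool_rot': [2.079, 0.278, -2.079], 'wrist_force': [-0.045, 0.384, 0.181], 'wrist_torque': [0.037, 0.028, -0.024], 'finger_gap': 0.085}
```

View pics/side0.png

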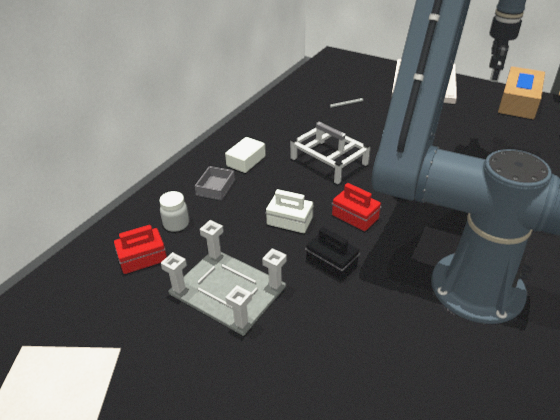

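View pics/top0.png

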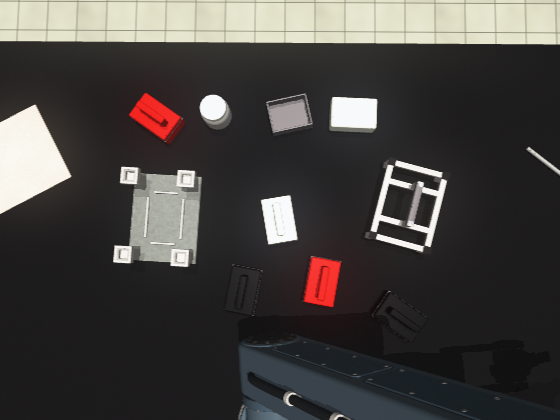

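The wafer box candidates in the top view are red (157,118), red (322,281), black (244,290), black (400,315) and white (279,220). White (279,220) in top, (289,210) in side, is the one meant: it is white and has a handle. The white item at (354,114) has no handle, so it is the case. Next I'll look at enlarged crops.

```bash
cat > crop.py <<'E'
import cv2,numpy as np
def crop(im,x0,y0,x1,y1,s,step=10):
    c=cv2.resize(im[y0:y1,x0:x1],None,fx=s,fy=s,interpolation=cv2.INTER_CUBIC)
    c=cv2.convertScaleAbs(c,alpha=1.1,beta=15)
    for x in range((x0//step+1)*step,x1,step):
        X=int((x+.5-x0)*s); cv2.line(c,(X,0),(X,c.shape[0]),(0,200,0) if x%50 else (0,220,255),1); cv2.putText(c,str(x),(X+1,8),0,.3,(0,255,255),1)
    for y in range((y0//step+1)*step,y1,step):
        Y=int((y+.5-y0)*s); cv2.line(c,(0,Y),(c.shape[1],Y),(0,200,0) if y%50 else (0,220,255),1); cv2.putText(c,str(y),(0,Y-1),0,.3,(0,255,255),1)
    return c
def mosaic(tiles,name):
    M=np.zeros((600,800,3),np.uint8)
    for t,x,y in tiles:
        h=min(t.shape[0],600-y);w=min(t.shape[1],800-x); M[y:y+h,x:x+w]=t[:h,:w]
    cv2.imwrite(name,M)
E
python3 - <<'E'
from crop import *
t=cv2.imread("pics/top0.png");s=cv2.imread("pics/side0.png")
mosaic([(crop(t,110,162,210,270,4),0,0),(crop(s,160,215,292,335,3),402,0)],"pics/base.png")
mosaic([(crop(t,362,152,452,256,4),0,0),(crop(s,285,118,375,182,4),370,0),(crop(t,255,190,303,248,4),370,262),(crop(s,262,186,318,234,4),570,262)],"pics/objs.png")
E
```

```text
(no output)
```

View pics/base.png

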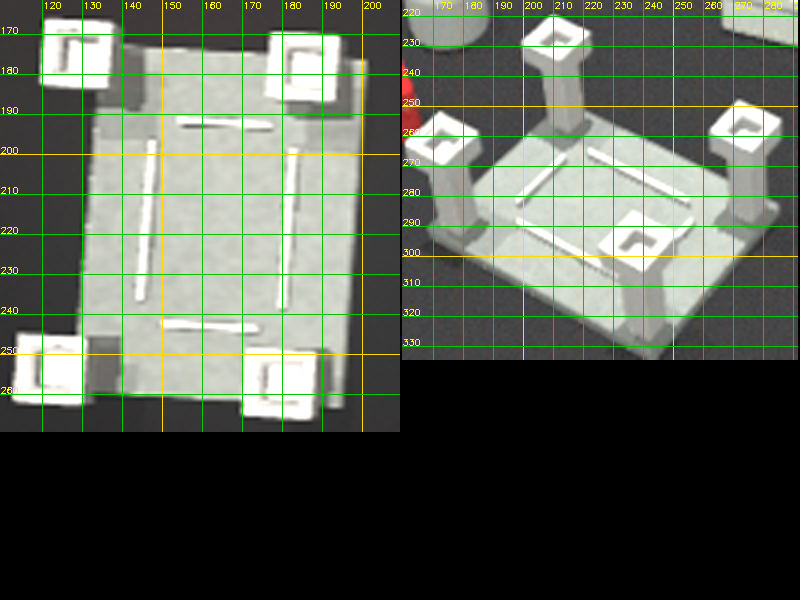

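View pics/objs.png

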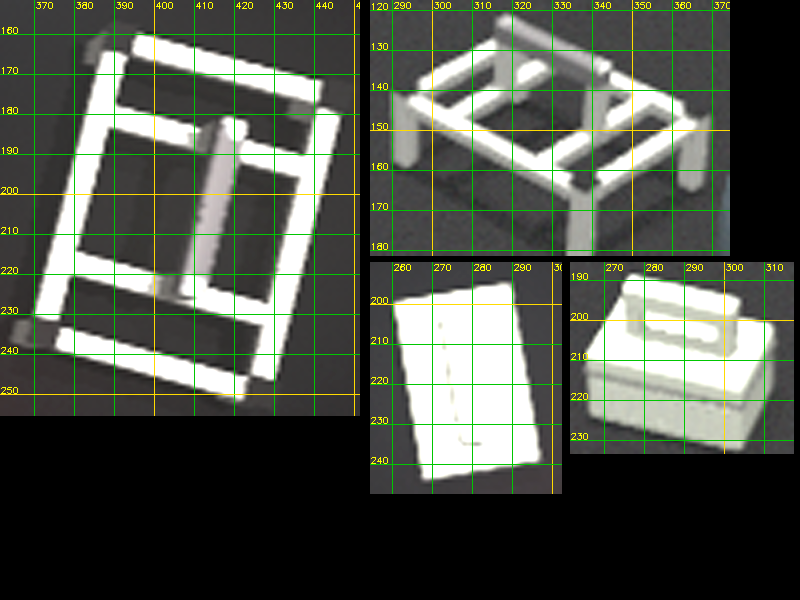

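The top view (tile pixels) shows the white box alone, with handle, around (279,220), next to its red and black look-alikes. The base's four socket blocks are around (129,175), (186,178), (122,254) and (180,257). The top frame's deck is centred near (408,205), with its bar running (420,182) to (410,226). Next I'll fit poses from corresponding points in both views.

```bash
cat > fit.py <<'E'
import numpy as np
from scipy.optimize import least_squares
from cell import camera_params
P={n:camera_params(n) for n in("top","side")}
def proj(n,X):
    p=P[n];T=np.array(p["T"]);c=(np.atleast_2d(X)-T[:3,3])@T[:3,:3]
    f=210/np.tan(np.radians(p["vfov"])/2)
    return np.c_[p["cx"]+f*c[:,0]/-c[:,2],p["cy"]-f*c[:,1]/-c[:,2]]
def place(q,M):
    c,s=np.cos(q[3]),np.sin(q[3]);M=np.array(M,float)
    return M@np.array([[c,-s,0],[s,c,0],[0,0,1]]).T+q[:3]
def fit(obs,q0,name=""):   # obs: list of (cam, model xyz mm, pixel)
    def r(q): return np.concatenate([proj(c,place(q,[np.array(m)/1e3]))[0]-u for c,m,u in obs])
    s=least_squares(r,q0,loss="soft_l1")
    print(name,"xyz",np.round(s.x[:3],4),"yaw",round(s.x[3],4),"\n res",np.round(r(s.x).reshape(-1,2),1).tolist()); return s.x
E
cat > m1.py <<'E'
from fit import *
def tl(ox,oy,x0,y0,s): return lambda X,Y:np.array([x0-.5+(X-ox)/s,y0-.5+(Y-oy)/s])
bt=tl(0,0,110,162,4);bs=tl(402,0,160,215,3)
ft=tl(0,0,362,152,4);fs=tl(370,0,285,118,4);wt=tl(370,262,255,190,4);ws=tl(570,262,262,186,4)
# base: x axis along world x
B=fit([("top",(90,65,104),bt(77,53)),("top",(90,-65,104),bt(305,66)),("top",(-90,65,104),bt(50,369)),("top",(-90,-65,104),bt(281,382)),
("side",(90,65,104),bs(443,138)),("side",(90,-65,104),bs(556,39)),("side",(-90,65,104),bs(638,241)),("side",(-90,-65,104),bs(745,126))],[.4,.25,0,0],"base")
F=fit([("top",(97.5,72.5,62),ft(109.8,25.5)),("top",(97.5,-72.5,62),ft(346.6,88.5)),("top",(-97.5,72.5,62),ft(28.9,340.8)),("top",(-97.5,-72.5,62),ft(267.3,406.7)),
("top",(52,0,117),ft(233,120)),("top",(-52,0,117),ft(194,299)),("side",(52,0,117),fs(503,15)),("side",(-52,0,117),fs(606,66))],[.4,-.25,0,-.2],"frame")
W=fit([("top",(54,35,56),wt(394,303)),("top",(54,-35,56),wt(512,283)),("top",(-54,-35,56),wt(540,460)),("top",(-54,35,56),wt(424,479)),
("side",(54,35,56),ws(588,362)),("side",(-54,35,56),ws(743,407)),("side",(-54,-35,56),ws(775,327)),("side",(38,0,94),ws(631,280)),("side",(-38,0,94),ws(733,299))],[.4,0,0,.1],"box")
np.savez("poses.npz",B=B,F=F,W=W)
from cell import sense
from scipy.spatial.transform import Rotation as R
print(np.round(R.from_rotvec(sense()["tool_rot"]).as_matrix(),3))
for nm,q in(("W",W),("F",F),("B",B)): print(nm,np.hypot(*q[:2]))
E
python3 m1.py
```

```text
base xyz [ 0.4976  0.2979 -0.0017] yaw -0.0482 
 res [[0.1, -0.1], [-0.4, -0.1], [0.3, -0.2], [-0.3, 0.0], [-0.2, 0.2], [0.2, -0.3], [0.1, 0.0], [0.3, 0.1]]
frame xyz [ 0.53   -0.289   0.0008] yaw -0.2528 
 res [[-0.3, -0.4], [0.5, -0.4], [-0.6, 0.6], [0.4, 0.4], [0.8, -0.5], [-0.8, -0.3], [-0.1, 0.3], [0.7, 0.2]]
box xyz [ 0.4945  0.015  -0.0042] yaw 0.1757 
 res [[0.1, -0.6], [-0.4, -0.4], [0.2, 0.2], [-0.0, 0.3], [-0.4, -1.3], [0.1, -3.4], [0.7, 0.2], [-0.9, 1.1], [1.3, 2.5]]
[[-0.     0.263 -0.965]
 [-0.    -0.965 -0.263]
 [-1.     0.     0.   ]]
W 0.49471998383865134
F 0.6037257143639735
B 0.5799130903106638
```

```bash
cat > goto.py <<'E'
import numpy as np
from scipy.spatial.transform import Rotation as R
from cell import sense
def goto(xyz,yaw):
    "turn units first (tool x), then shift units in tool axes after the turn; yaw = object's x axis (bar)"
    s=sense();p=np.array(s["tcp_pos"]);M=R.from_rotvec(s["tool_rot"]).as_matrix()
    cur=np.arctan2(M[1,1],M[0,1]);d=(yaw-np.pi/2-cur+np.pi/2)%np.pi-np.pi/2
    M2=R.from_rotvec([0,0,d]).as_matrix()@M
    print("t",s["time"],"tcp",np.round(p,4),"tilt",np.round(M[2],3),"gap",round(float(s["finger_gap"]),4),"F",np.round(s["wrist_force"],1),
      "\n TURN units",round(-d/.12,2),"SHIFT units",np.round((np.array(xyz)-p)@M2/.02,2))
E
sed -i 's/ws(588,362)/ws(588,358)/; s/ws(743,407)/ws(743,394)/' m1.py
python3 m1.py | tail -6
python3 - <<'E'
from goto import *
W=np.load("poses.npz")["W"]; goto([W[0],W[1],.16],W[3])
E
```

```text
[[-0.     0.263 -0.965]
 [-0.    -0.965 -0.263]
 [-1.     0.     0.   ]]
W 0.4946967992349522
F 0.6037257143639735
B 0.5799130903106638
t 0.7 tcp [ 0.1642 -0.603   0.2313] tilt [-1.  0.  0.] gap 0.0855 F [-0.   0.4  0.2] 
 TURN units 0.76 SHIFT units [  3.57 -27.56 -21.63]
```

```bash
python3 -m inch '[[0,0,0,0.76],[0,-1,-0.785,0],[0,-1,-0.785,0],[0,-1,-0.785,0],[0,-1,-0.785,0],[0,-1,-0.785,0],[0,-1,-0.785,0],[0,-1,-0.785,0],[0,-1,-0.785,0],[0,-1,-0.785,0],[0,-1,-0.785,0],[0,-1,-0.785,0],[0,-1,-0.785,0],[0,-1,-0.785,0],[0,-1,-0.785,0],[0,-1,-0.785,0],[0,-1,-0.785,0],[0,-1,-0.785,0],[0,-1,-0.785,0],[0,-1,-0.785,0]]' 0
python3 m1.py | grep -A1 box
python3 -m inch '[[0,-1,-0.8,0],[0,-1,-0.8,0],[0,-1,-0.8,0],[0,-1,-0.8,0],[0,-1,-0.8,0],[0,-1,-0.8,0],[0,-1,-0.8,0],[0.5,-1,-0.8,0],[1,-0.5,-0.3,0],[1,0,0,0],[0.5,0,0,0],[0,0,0,0],[0,0,0,0]]'
python3 - <<'E'
from goto import *
W=np.load("poses.npz")["W"]; goto([W[0],W[1],.068],W[3])
E
```

```text
time: 2.7
tcp_pos: [0.3925, -0.1762, 0.2316]
tool_rot: [2.131, 0.186, -2.129]
wrist_force: [0.6, 0.0, -0.7]
finger_gap: 0.0855
box xyz [ 0.4945  0.015  -0.0028] yaw 0.1745 
 res [[0.1, -0.6], [-0.3, -0.4], [0.2, 0.2], [-0.1, 0.3], [-0.4, -0.8], [0.1, -0.6], [0.7, -0.2], [-0.9, 0.7], [1.3, 2.1]]
time: 4.0
tcp_pos: [0.4947, 0.0133, 0.1717]
tool_rot: [2.131, 0.186, -2.13]
wrist_force: [0.2, 0.3, -0.0]
finger_gap: 0.0853
t 4.0 tcp [0.4947 0.0133 0.1717] tilt [-1.  0. -0.] gap 0.0853 F [ 0.2  0.3 -0. ] 
 TURN units -0.0 SHIFT units [ 5.18 -0.08  0.  ]
```

```bash
python3 -m inch '[[0,-0.08,0,0],[1,0,0,0],[1,0,0,0],[1,0,0,0],[1,0,0,0],[0.6,0,0,0],[0.55,0,0,0],[0,0,0,0],[0,0,0,0]]'
python3 -m inch '[[0,0,0,0],[0,0,0,0],[0,0,0,0],[0,0,0,0],[0,0,0,0],[0,0,0,0],[0,0,0,0],[0,0,0,0]]' 255
python3 -m inch '[[-0.3,0,0,0],[-0.3,0,0,0],[-0.4,0,0,0],[0,0,0,0],[0,0,0,0]]'
```

```text
time: 4.9
tcp_pos: [0.4945, 0.0152, 0.0687]
tool_rot: [2.131, 0.186, -2.129]
wrist_force: [-0.3, -0.7, -0.3]
finger_gap: 0.0856
time: 5.7
tcp_pos: [0.4943, 0.015, 0.0686]
tool_rot: [2.13, 0.186, -2.129]
wrist_force: [-1.2, -1.1, 3.6]
finger_gap: 0.0147
time: 6.2
tcp_pos: [0.4942, 0.0154, 0.0886]
tool_rot: [2.131, 0.186, -2.129]
wrist_force: [-0.5, -0.3, -4.4]
finger_gap: 0.0151
```

```bash
python3 -m inch '[[-0.7,0,0,0],[-1,0,0,0],[-1,0,0,0],[-1,0,0,0],[-1,0,0,0],[-1,0,0,0],[-0.5,0,0,0],[0,0,0,0],[0,0,0,0]]'
python3 - <<'E'
from goto import *
import cv2
from cell import get_image
from crop import *
B=np.load("poses.npz")["B"]; goto([B[0],B[1],.21],B[3])
t=get_image("top")[:,:,::-1].copy();s=get_image("side")[:,:,::-1].copy()
mosaic([(crop(t,230,170,330,270,4),0,0),(crop(s,240,130,340,230,4),400,0)],"pics/held.png")
E
```

```text
time: 7.1
tcp_pos: [0.4934, 0.0154, 0.2116]
tool_rot: [2.129, 0.187, -2.132]
wrist_force: [1.2, 0.5, -4.1]
finger_gap: 0.015
t 7.1 tcp [0.4934 0.0154 0.2116] tilt [-1.    -0.001  0.001] gap 0.015 F [ 1.2  0.5 -4.1] 
 TURN units 1.86 SHIFT units [  0.09 -14.12   0.47]
```

View pics/held.png

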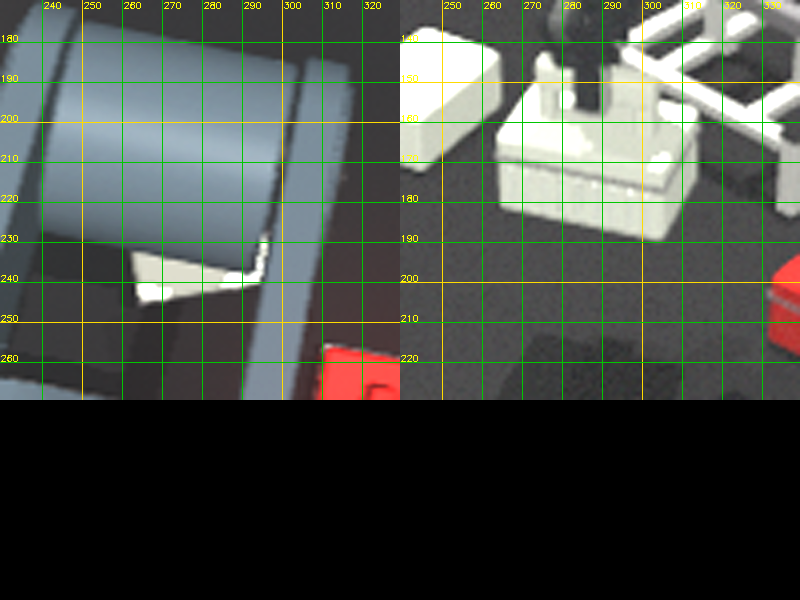

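The box hangs level. The gripper, at col 288 in the side view, is in the middle of the handle (cols 274–303). The next move takes it over the base.

```bash
python3 -m inch '[[0,0,0,0.6],[0,0,0,0.66],[0,0,0,0.6],[0,-0.5,0,0],[0,-0.9,0.05,0],[0,-1,0.05,0],[0,-1,0.05,0],[0,-1,0.05,0],[0,-1,0.05,0],[0,-1,0.05,0],[0,-1,0.05,0],[0,-1,0.05,0],[0,-1,0.05,0],[0,-1,0,0],[0,-1,0,0],[0,-1,0,0],[0,-1,0,0],[0,-0.7,0,0],[0,0,0,0],[0,0,0,0]]'
python3 - <<'E'
from goto import *
from cell import get_image
from crop import *
B=np.load("poses.npz")["B"]; goto([B[0],B[1],.0686+.012],B[3])
t=get_image("top")[:,:,::-1].copy();s=get_image("side")[:,:,::-1].copy()
mosaic([(crop(t,90,150,220,280,3),0,0),(crop(s,160,160,292,335,3),400,0)],"pics/over.png")
E
```

```text
time: 9.2
tcp_pos: [0.4982, 0.2973, 0.2117]
tool_rot: [-2.197, 0.053, 2.2]
wrist_force: [0.5, -1.1, -3.6]
finger_gap: 0.015
t 9.2 tcp [0.4982 0.2973 0.2117] tilt [-1.     0.001  0.001] gap 0.015 F [ 0.5 -1.1 -3.6] 
 TURN units 0.01 SHIFT units [ 6.56 -0.04  0.02]
```

View pics/over.png

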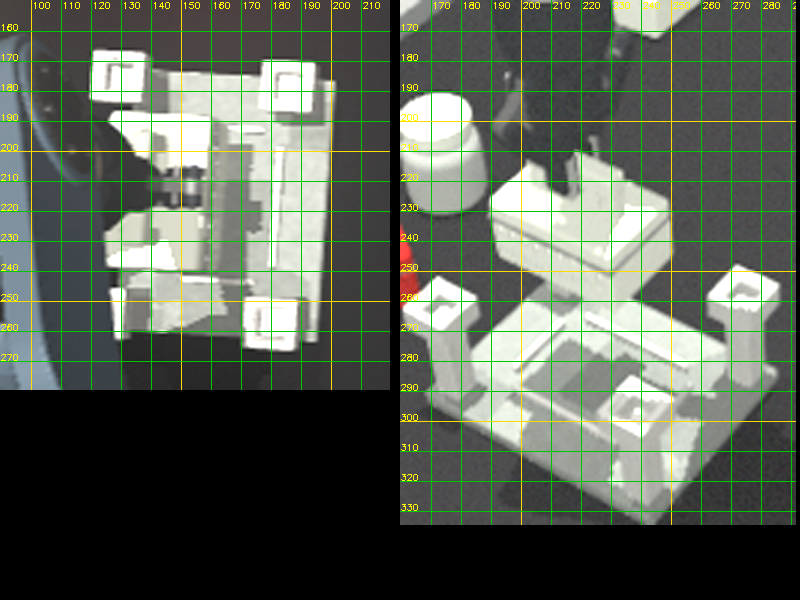

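Run:
```python
from fit import *
t=lambda X,Y:np.array([89.5+X/3,149.5+Y/3]);s=lambda X,Y:np.array([159.5+(X-400)/3,159.5+Y/3])
fit([("top",(54,-35,56),t(213,113)),("top",(-54,-35,56),t(203,270)),
("side",(54,35,56),s(490,204)),("side",(-54,35,56),s(611,271)),("side",(-54,-35,56),s(669,200))],[.5,.3,.14,0],"box")
```

```text
box xyz [0.4996 0.2967 0.1366] yaw -0.0357 
 res [[0.1, 0.3], [0.0, -0.2], [-0.9, 0.3], [-0.1, -2.9], [0.9, 0.8]]
```

```bash
python3 -m inch '[[0.6,-0.04,0,0],[1,0,0,0],[1,0,0,0],[1,0,0,0],[1,0,0,0],[0.8,0,0,0],[0.5,0,0,0],[0.2,0,0,0],[0,0,0,0],[0,0,0,0]]'
python3 -m inch '[[0.1,0,0,0],[0.1,0,0,0],[0.1,0,0,0],[0,0,0,0]]'
```

```text
time: 10.3
tcp_pos: [0.4995, 0.2983, 0.0909]
tool_rot: [-2.198, 0.053, 2.195]
wrist_force: [-0.0, -0.7, -3.5]
finger_gap: 0.0148
time: 10.7
tcp_pos: [0.4987, 0.2982, 0.0842]
tool_rot: [-2.197, 0.053, 2.197]
wrist_force: [0.6, -0.2, -4.2]
finger_gap: 0.015
```

```bash
python3 -m inch '[[0.07,0,0,0],[0.07,0,0,0],[0,0,0,0],[0,0,0,0]]'
python3 -m inch '[[0.05,0,0,0],[0,0,0,0],[0,0,0,0]]'
```

```text
time: 11.1
tcp_pos: [0.4988, 0.2982, 0.0814]
tool_rot: [-2.197, 0.054, 2.197]
wrist_force: [0.6, 0.2, -4.0]
finger_gap: 0.0148
time: 11.4
tcp_pos: [0.499, 0.2982, 0.0806]
tool_rot: [-2.197, 0.053, 2.196]
wrist_force: [0.1, 0.2, -2.7]
finger_gap: 0.0153
```

Contact has begun at the expected height (force dropped from -4.0 to -2.7). One more small step, then release.

```bash
python3 -m inch '[[0.05,0,0,0],[0,0,0,0],[0,0,0,0]]'
python3 -m inch '[[0,0,0,0],[0,0,0,0],[0,0,0,0],[0,0,0,0],[0,0,0,0],[0,0,0,0],[0,0,0,0],[0,0,0,0]]' 0
python3 -m inch '[[-0.4,0,0,0],[-0.8,0,0,0],[-1,0,0,0],[-1,0,0,0],[-1,0,0,0],[-1,0,0,0],[-1,0,0,0],[-1,0,0,0],[0,0,0,0]]'
python3 - <<'E'
from goto import *
F=np.load("poses.npz")["F"]; goto([F[0],F[1],.23],F[3])
E
```

```text
time: 11.7
tcp_pos: [0.499, 0.2981, 0.0805]
tool_rot: [-2.198, 0.053, 2.196]
wrist_force: [-1.2, -2.3, 5.7]
finger_gap: 0.015
time: 12.5
tcp_pos: [0.4988, 0.2982, 0.0795]
tool_rot: [-2.197, 0.053, 2.197]
wrist_force: [0.2, -0.8, 0.1]
finger_gap: 0.0856
time: 13.4
tcp_pos: [0.5007, 0.2989, 0.227]
tool_rot: [-2.203, 0.05, 2.188]
wrist_force: [0.2, 0.4, 0.5]
finger_gap: 0.0856
t 13.4 tcp [0.5007 0.2989 0.227 ] tilt [-1.    -0.003 -0.007] gap 0.0856 F [0.2 0.4 0.5] 
 TURN units 1.7 SHIFT units [-0.17 28.1  -8.77]
```

```bash
python3 -m inch '[[0,0,0,0.85],[0,0,0,0.85],[0,1,-0.31,0],[0,1,-0.31,0],[0,1,-0.31,0],[0,1,-0.31,0],[0,1,-0.31,0],[0,1,-0.31,0],[0,1,-0.31,0],[0,1,-0.31,0],[0,1,-0.31,0],[0,1,-0.31,0],[0,1,-0.31,0],[0,1,-0.31,0],[0,1,-0.31,0],[0,1,-0.31,0],[0,1,-0.31,0],[0,1,-0.31,0],[0,1,-0.31,0],[0,1,-0.31,0]]'
python3 - <<'E'
from goto import *
from cell import get_image
from crop import *
F=np.load("poses.npz")["F"]; goto([F[0],F[1],.19],F[3])
t=get_image("top")[:,:,::-1].copy();s=get_image("side")[:,:,::-1].copy()
mosaic([(crop(t,100,155,210,275,3.5),0,0),(crop(s,160,215,292,335,3),400,0)],"pics/placed.png")
E
```

```text
time: 15.4
tcp_pos: [0.5163, -0.0789, 0.2227]
tool_rot: [-2.085, 0.265, 2.088]
wrist_force: [0.3, 0.1, 0.3]
finger_gap: 0.0853
t 15.4 tcp [ 0.5163 -0.0789  0.2227] tilt [-1.    -0.     0.002] gap 0.0853 F [0.3 0.1 0.3] 
 TURN units 0.0 SHIFT units [ 1.63 10.   -3.3 ]
```

View pics/placed.png

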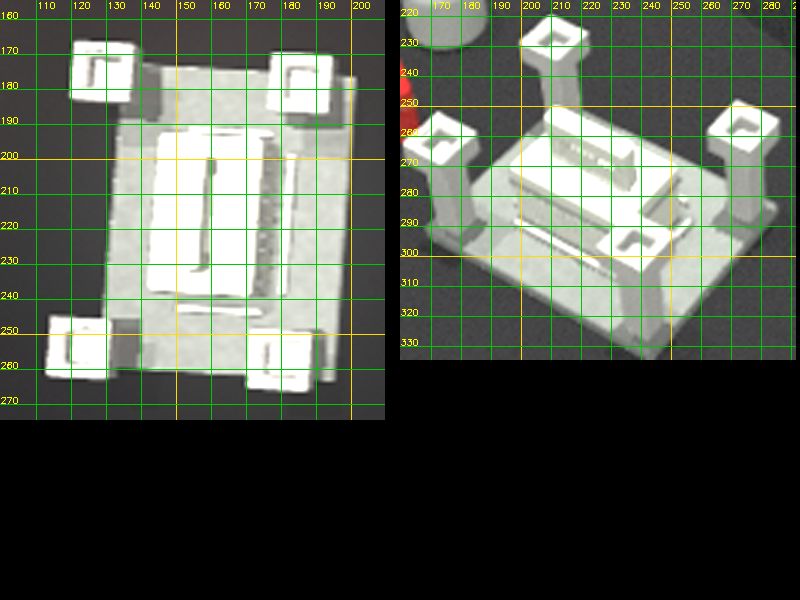

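The box sits flat between the guide strips: lid corners (145,191), (174,193), (171,239), (141,237) in the top view. I'll check that numerically while moving on to the frame.

```bash
python3 -m inch '[[0,1,-0.33,0],[0,1,-0.33,0],[0,1,-0.33,0],[0,1,-0.33,0],[0,1,-0.33,0],[0,1,-0.33,0],[0,1,-0.33,0],[0,1,-0.33,0],[0.4,1,-0.33,0],[1,0.9,-0.3,0],[0.5,0,0,0],[0,0,0,0],[0,0,0,0]]'
python3 - <<'E'
from goto import *
from fit import *
t=lambda X,Y:np.array([99.5+X/3.5,154.5+Y/3.5]);s=lambda X,Y:np.array([159.5+(X-400)/3,214.5+Y/3])
fit([("top",(54,35,56),t(160,130)),("top",(54,-35,56),t(263,136)),("top",(-54,-35,56),t(252,297)),("top",(-54,35,56),t(147,290)),
("side",(54,35,56),s(511,176)),("side",(-54,-35,56),s(680,174)),("side",(38,0,94),s(550,111)),("side",(-38,0,94),s(629,156))],[.5,.3,.01,0],"box")
F=np.load("poses.npz")["F"]; goto([F[0],F[1],.091],F[3])
E
```

```text
time: 16.8
tcp_pos: [0.5304, -0.2852, 0.185]
tool_rot: [-2.085, 0.263, 2.088]
wrist_force: [0.4, -0.3, 0.7]
finger_gap: 0.0854
box xyz [0.4996 0.2998 0.0045] yaw -0.0504 
 res [[0.3, 0.3], [0.2, 0.3], [-0.3, -0.1], [0.2, 0.1], [-0.9, -1.2], [-0.2, -0.7], [-0.2, 1.9], [0.4, 0.3]]
t 16.8 tcp [ 0.5304 -0.2852  0.185 ] tilt [-1.    -0.001  0.002] gap 0.0854 F [ 0.4 -0.3  0.7] 
 TURN units 0.01 SHIFT units [ 4.7   0.19 -0.04]
```

```bash
python3 -m inch '[[0.5,0.19,0,0],[1,0,0,0],[1,0,0,0],[1,0,0,0],[0.7,0,0,0],[0.5,0,0,0],[0,0,0,0],[0,0,0,0]]'
python3 -m inch '[[0,0,0,0],[0,0,0,0],[0,0,0,0],[0,0,0,0],[0,0,0,0],[0,0,0,0],[0,0,0,0],[0,0,0,0]]' 255
python3 -m inch '[[-0.3,0,0,0],[-0.3,0,0,0],[-0.4,0,0,0],[-0.3,0,0,0],[0,0,0,0],[0,0,0,0]]'
```

```text
time: 17.6
tcp_pos: [0.5302, -0.2902, 0.0919]
tool_rot: [-2.088, 0.265, 2.086]
wrist_force: [-0.5, 0.2, 0.0]
finger_gap: 0.0856
time: 18.4
tcp_pos: [0.53, -0.2901, 0.0919]
tool_rot: [-2.087, 0.265, 2.086]
wrist_force: [-0.8, 0.9, 3.7]
finger_gap: 0.0146
time: 19.0
tcp_pos: [0.5299, -0.2901, 0.1177]
tool_rot: [-2.087, 0.265, 2.087]
wrist_force: [0.0, 0.1, -4.2]
finger_gap: 0.015
```

```bash
python3 -m inch '[[-0.7,0,0,0],[-1,0,0,0],[-1,0,0,0],[-1,0,0,0],[-1,0,0,0],[-0.9,0,0,0],[-0.5,0,0,0],[0,0,0,0],[0,0,0,0]]'
python3 - <<'E'
from goto import *
from cell import get_image
from crop import *
B=np.load("poses.npz")["B"]; goto([B[0],B[1],.24],B[3])
t=get_image("top")[:,:,::-1].copy();s=get_image("side")[:,:,::-1].copy()
cv2.imwrite("pics/t5.png",t);cv2.imwrite("pics/s5.png",s)
mosaic([(crop(t,350,130,470,270,3.3),0,0),(crop(s,285,70,395,200,3.6),400,0)],"pics/fheld.png")
E
```

```text
time: 19.9
tcp_pos: [0.5294, -0.2897, 0.2392]
tool_rot: [-2.086, 0.264, 2.088]
wrist_force: [-0.6, 0.2, -5.1]
finger_gap: 0.0151
t 19.9 tcp [ 0.5294 -0.2897  0.2392] tilt [-1.    -0.     0.001] gap 0.0151 F [-0.6  0.2 -5.1] 
 TURN units -1.7 SHIFT units [ -0.03 -29.27   3.01]
```

View pics/fheld.png

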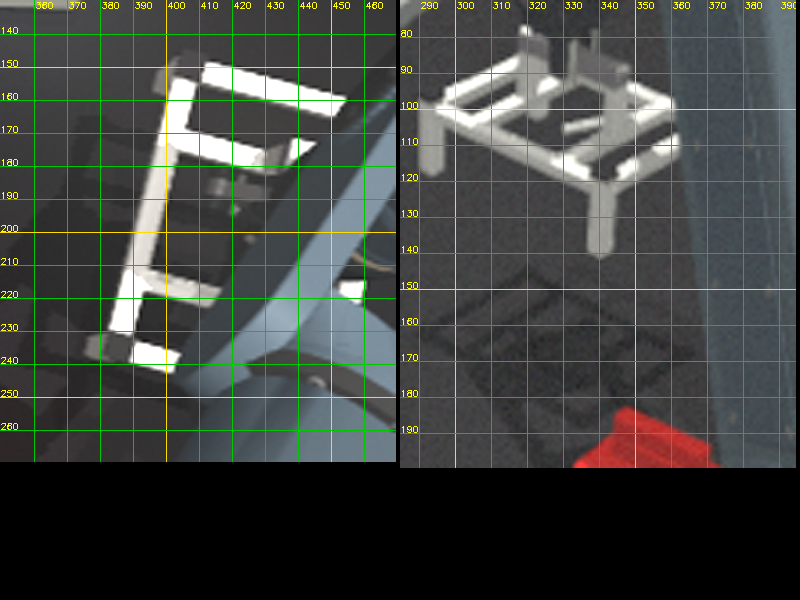

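The frame is lifted and level; in the side view its front post bottom is at (340,139) and its left post at (293,118). Next it goes over the base.

```bash
python3 -m inch '[[0,0,0,-0.4],[0,0,0,-0.5],[0,0,0,-0.5],[0,0,0,-0.3],[0,-0.5,0.05,0],[0,-0.8,0.08,0],[0,-1,0.1,0],[0,-1,0.1,0],[0,-1,0.1,0],[0,-1,0.1,0],[0,-1,0.1,0],[0,-1,0.1,0],[0,-1,0.1,0],[0,-1,0.1,0],[0,-1,0.1,0],[0,-1,0.1,0],[0,-1,0.1,0],[0,-1,0.1,0],[0,-1,0.1,0],[0,-1,0.1,0]]'
python3 -m inch '[[0,-1,0.1,0],[0,-1,0.1,0],[0,-1,0.1,0],[0,-1,0.1,0],[0,-1,0.1,0],[0,-1,0.1,0],[0,-1,0.1,0],[0,-1,0.1,0],[0,-1,0.1,0],[0,-1,0.1,0],[0,-1,0.1,0],[0,-1,0.1,0],[0,-0.9,0.1,0],[0,-0.7,0.05,0],[0,-0.4,0,0],[0,0,0,0],[0,0,0,0]]'
python3 - <<'E'
from goto import *
B=np.load("poses.npz")["B"]; goto([B[0],B[1],.215],B[3])
E
```

```text
time: 22.0
tcp_pos: [0.5133, 0.0194, 0.2398]
tool_rot: [-2.198, 0.052, 2.197]
wrist_force: [-0.5, -0.0, -4.3]
finger_gap: 0.0151
time: 23.7
tcp_pos: [0.5005, 0.2978, 0.2394]
tool_rot: [-2.197, 0.054, 2.198]
wrist_force: [0.3, -0.3, -4.3]
finger_gap: 0.0148
t 23.7 tcp [0.5005 0.2978 0.2394] tilt [-1.     0.001  0.   ] gap 0.0148 F [ 0.3 -0.3 -4.3] 
 TURN units -0.0 SHIFT units [1.22 0.   0.15]
```

```bash
python3 -m inch '[[0.6,0,0.15,0],[0.6,0,0,0],[0,0,0,0],[0,0,0,0]]'
python3 - <<'E'
from goto import *
from cell import get_image
from crop import *
B=np.load("poses.npz")["B"]; goto([B[0],B[1],.180],B[3])
t=get_image("top")[:,:,::-1].copy();s=get_image("side")[:,:,::-1].copy()
mosaic([(crop(t,80,145,210,275,3),0,0),(crop(s,160,160,290,330,3),400,0)],"pics/fover.png")
E
```

```text
time: 24.1
tcp_pos: [0.4978, 0.2976, 0.2151]
tool_rot: [-2.196, 0.055, 2.198]
wrist_force: [-0.3, 0.7, -3.6]
finger_gap: 0.015
t 24.1 tcp [0.4978 0.2976 0.2151] tilt [-1.     0.001  0.001] gap 0.015 F [-0.3  0.7 -3.6] 
 TURN units -0.01 SHIFT units [ 1.75 -0.01  0.01]
```

View pics/fover.png

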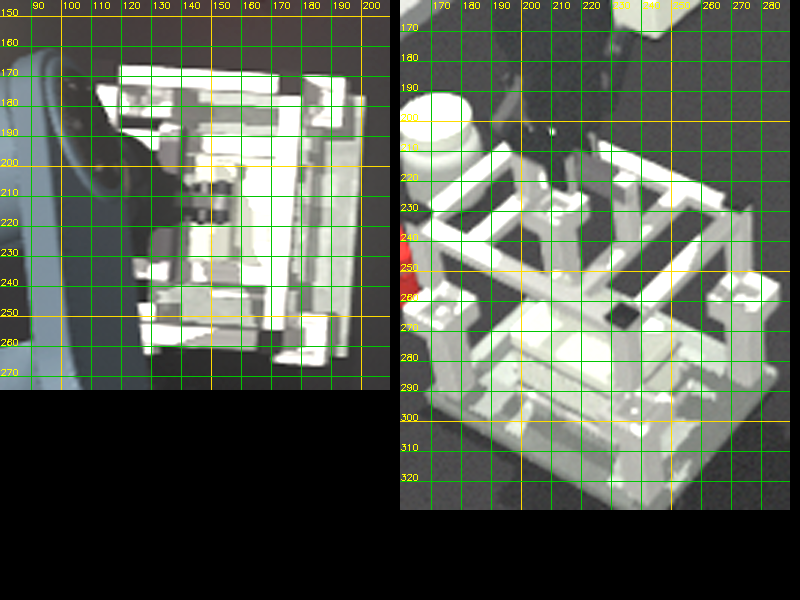

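Run:
```python
from fit import *
q=[.4978,.2976,.1232,-.048]
for c,m in(("top",(97.5,-72.5,62)),("top",(-97.5,-72.5,62)),("side",(-90,65,62)),("side",(90,65,62)),("side",(-90,-65,62)),("side",(90,-65,62)),("side",(-90,65,0)),("side",(-90,-65,0)),("side",(90,65,0)),("side",(90,-65,0))):
    u=proj(c,place(q,[np.array(m)/1e3]))[0]
    print(c,m,np.round(u,1), "tile",np.round((u-[79.5,144.5])*3 if c=="top" else (u-159.5)*3+[400,0]))
fit([("top",(97.5,-72.5,62),(179.9,169.5)),("top",(-97.5,-72.5,62),(173.7,261.5)),("side",(-90,65,62),(233.5,264.2))],q,"frame")
```

```text
top (97.5, -72.5, 62) [180.7 169.4] tile [304.  75.]
top (-97.5, -72.5, 62) [173.7 262.3] tile [283. 353.]
side (-90, 65, 62) [235.2 266.5] tile [627. 321.]
side (90, 65, 62) [166.9 232.7] tile [422. 220.]
side (-90, -65, 62) [273.  228.5] tile [741. 207.]
side (90, -65, 62) [207.1 199.7] tile [543. 121.]
side (-90, 65, 0) [237.5 287.9] tile [634. 385.]
side (-90, -65, 0) [273.8 249.6] tile [743. 270.]
side (90, 65, 0) [171.5 253.8] tile [436. 283.]
side (90, -65, 0) [210.  220.4] tile [552. 183.]
frame xyz [0.4996 0.2975 0.1282] yaw -0.0517 
 res [[0.4, -1.1], [-0.7, 0.2], [0.6, 0.2]]
```

The measured frame is within about 2 mm and 0.004 rad of the base pose, which is inside the chamfer's catch. I'll lower it in small steps.

```bash
python3 -m inch '[[0.3,0,0,0],[0.3,0,0,0],[0.2,0,0,0],[0.1,0,0,0],[0.1,0,0,0],[0,0,0,0]]'
python3 -m inch '[[0.1,0,0,0],[0.1,0,0,0],[0.1,0,0,0],[0,0,0,0]]'
```

```text
time: 24.8
tcp_pos: [0.4976, 0.2982, 0.1952]
tool_rot: [-2.196, 0.054, 2.198]
wrist_force: [-0.2, -0.3, -4.2]
finger_gap: 0.0148
time: 25.2
tcp_pos: [0.4976, 0.2981, 0.1892]
tool_rot: [-2.196, 0.054, 2.198]
wrist_force: [-0.7, 0.4, -4.5]
finger_gap: 0.0153
```

The posts are 7 mm into the sockets with no side force.

```bash
python3 -m inch '[[0.1,0,0,0],[0.1,0,0,0],[0.1,0,0,0],[0.05,0,0,0],[0,0,0,0],[0,0,0,0]]'
python3 -m inch '[[0.06,0,0,0],[0.06,0,0,0],[0,0,0,0]]'
```

```text
time: 25.8
tcp_pos: [0.4978, 0.2982, 0.1825]
tool_rot: [-2.197, 0.053, 2.197]
wrist_force: [-1.0, -0.4, -5.1]
finger_gap: 0.0149
time: 26.1
tcp_pos: [0.4978, 0.2982, 0.18]
tool_rot: [-2.197, 0.053, 2.197]
wrist_force: [0.3, -0.3, -4.5]
finger_gap: 0.015
```

```bash
python3 -m inch '[[0.05,0,0,0],[0,0,0,0],[0,0,0,0]]'
python3 -m inch '[[0.05,0,0,0],[0,0,0,0],[0,0,0,0]]'
```

```text
time: 26.4
tcp_pos: [0.4978, 0.2983, 0.1799]
tool_rot: [-2.197, 0.053, 2.196]
wrist_force: [-2.5, -1.7, 4.0]
finger_gap: 0.0152
time: 26.7
tcp_pos: [0.4978, 0.2983, 0.1799]
tool_rot: [-2.198, 0.053, 2.196]
wrist_force: [-4.2, -1.5, 9.3]
finger_gap: 0.0144
```

It is seated at TCP z 0.180, as expected. Releasing now.

```bash
python3 -m inch '[[0,0,0,0],[0,0,0,0],[0,0,0,0],[0,0,0,0],[0,0,0,0],[0,0,0,0],[0,0,0,0],[0,0,0,0]]' 0
python3 -m inch '[[-0.4,0,0,0],[-0.8,0,0,0],[-1,0,0,0],[-1,0,0,0],[-1,0,0,0],[0,1,0,0],[0,1,0,0],[0,1,0,0],[0,1,0,0],[0,1,0,0],[0,1,0,0],[0,1,0,0],[0,1,0,0],[0,1,0,0],[0,1,0,0],[0,1,0,0],[0,1,0,0],[0,0,0,0],[0,0,0,0]]'
python3 - <<'E'
from cell import get_image,boxes_of
from crop import *
t=get_image("top")[:,:,::-1].copy();s=get_image("side")[:,:,::-1].copy()
mosaic([(crop(t,90,150,210,275,3.3),0,0),(crop(s,160,190,290,330,3),400,0)],"pics/final.png")
for n in("jar","tray","case"): print(n,[(np.round(d["centre"],1).tolist(),round(d["p"],2)) for d in boxes_of("top",n)][:2])
E
```

```text
time: 27.5
tcp_pos: [0.4978, 0.2982, 0.1781]
tool_rot: [-2.197, 0.053, 2.197]
wrist_force: [-0.1, -0.6, 0.8]
finger_gap: 0.0855
time: 29.4
tcp_pos: [0.4863, 0.0585, 0.2626]
tool_rot: [-2.197, 0.054, 2.195]
wrist_force: [0.1, 0.1, -0.6]
finger_gap: 0.0853
jar [([214.8, 112.0], 0.64)]
tray [([289.0, 114.8], 0.84), ([349.8, 115.9], 0.64)]
case [([350.3, 115.1], 0.56)]
```

View pics/final.png

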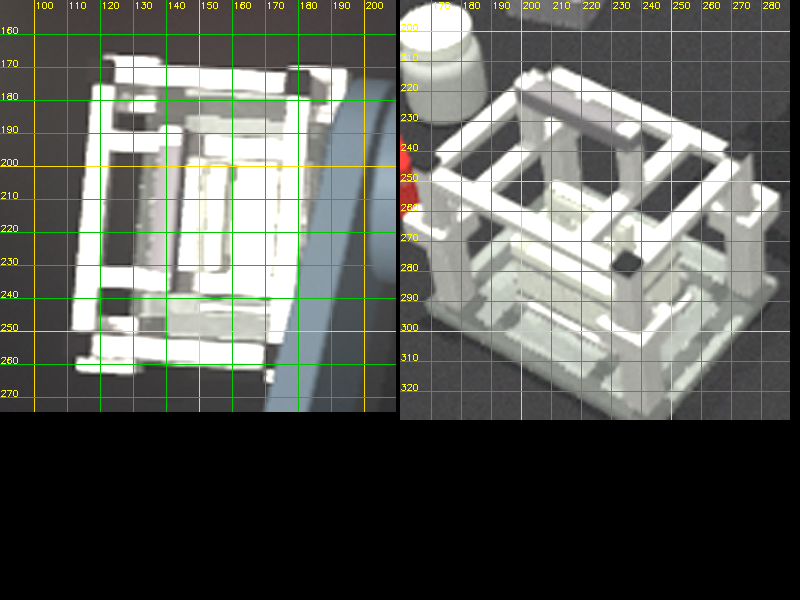

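Run:
```python
from fit import *
t=lambda X,Y:np.array([89.5+X/3.3,149.5+Y/3.3]);s=lambda X,Y:np.array([159.5+(X-400)/3,189.5+Y/3])
q=fit([("top",(97.5,72.5,62),t(96.7,65)),("top",(97.5,-72.5,62),t(310,75)),("top",(-97.5,72.5,62),t(72,358.6)),("top",(-97.5,-72.5,62),t(280,371)),
("side",(-90,65,62),s(628,262)),("side",(52,0,117),s(527,83)),("side",(-52,0,117),s(632,130))],[.5,.3,.088,-.05],"frame")
print("base",np.load("poses.npz")["B"].round(4))
from cell import sense
x=sense();print(x["time"],np.round(x["wrist_force"],1),x["finger_gap"])
```

```text
frame xyz [0.4969 0.299  0.0883] yaw -0.0538 
 res [[-0.7, -1.0], [0.5, 0.2], [-1.3, -0.5], [2.4, 0.2], [0.7, 2.6], [-1.8, -2.1], [2.3, 0.4]]
base [ 0.4976  0.2979 -0.0017 -0.0482]
29.65 [-0.2  0.6  0.3] 0.08535240290779278
```

The final fit puts the frame's posts at z 0.088, against 0.088 expected, with its centre 1.3 mm from the base's. The picture shows it level with its posts in the sockets, and the gripper is open and clear. Handing in.

```bash
python3 -c "
from cell import *
print(job_done())"
```

```text
the job is handed in; nothing more can be done
None
```

The wafer box is on the base plate between the guide strips, the top frame is stacked over it, and the job is handed in at about 30 s of the 64 s. I saw no slip or drop, and no verdict was reported.

**Box:** I gripped it by its handle, set it down at the expected height and let go. In the check picture it lies flat between the strips, its centre about 3 mm from the base frame's. The camera fit of its height disagreed: underside at about 4 mm instead of 12 mm, with pixel errors up to 2. The gripper height at contact did show 12 mm, so I trusted that.

**Top frame:** The posts went in with almost no side force and stopped at tool height 0.180 m, as expected. The last camera fit put the post bottoms at 88 mm (88 mm expected), the centre 1.3 mm from the base frame's and the yaw within 0.006 rad. That fit was rough, with pixel errors up to about 2.6.

**Finish:** The gripper is open and clear, with no wrist force. The jar, tray and case are within about 4 pixels (about 10 mm) of where they were in the first top picture, and nothing came near them.

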